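Hang a humidity probe centred in a sample tin

TASK

Take a head-space reading in the open sample tin: swing the guide arm shut over the tin until it clicks into its detent, then take the humidity probe by its handle out of its stand and lower its stem upright through the guide bush in the arm, never touching the bush, the arm or the tin, until the black ring on the stem is level with the top of the bush. Hold the probe there, still and centred in the bore, for three seconds, and finish while still holding it (do not let go); leave the other things on the bench where they are.

Things in the scene. Friction and masses are not known exactly. Their poses are not given: they have to be found in the camera images.
- fixture: Fixed sampling fixture: aluminium base plate 130 x 230 x 12 mm with a sample tin in a low nest, a hinge post (26 mm wide, 65 mm high) that carries the guide arm, and a slim detent post under the arm. Origin on the bench under the tin's centre; z up; the hinge post is 100 mm away along +y. The plate reaches from y = -90 to +140 mm.
- sample_tin: Open metal sample tin held in the fixture: 60 mm wide, 36 mm tall, rim 48 mm and inner floor about 15 mm above the bench. Origin at the centre of its underside.
- guide_hinge (a point): Point on the vertical hinge axis of the guide arm, on top of its hub, 84 mm above the bench.
- guide_arm (a joint): Guide arm angle, rad: 0 = shut over the tin, at its stop, in the detent; grows as it opens (to 1.3; starts at 0.6 to 1.0). Shut, the arm points along the fixture's -y; opening swings its free end towards -x (clockwise from above). Light friction; between 0.17 and 0.09 rad it must be pushed over a sprung ball (1 to 2 N at the knob), then the ball holds it shut, below 0.035.
- guide_knob (a point): Centre of the upright round black knob at the guide arm's free end, 140 mm from the hinge axis, 91 mm above the bench. It is 15 mm in diameter, from 76 to 106 mm above the bench, and fixed to the arm: a flat bar 22 mm wide, from 66 to 76 mm above the bench.
- bush_top (a point): Centre of the top of the guide bush's bore, in the arm, 100 mm from the hinge axis, 84 mm above the bench; moves with the arm. Steel bush, outside 37 mm, straight through bore 24 mm in diameter and 22 mm deep (62 to 84 mm above the bench), axis vertical. With the arm shut it is over the centre of the tin.
- stand: Fixed probe stand: base 80 x 80 x 10 mm, four thin legs, top plate 66 x 66 mm whose upper face is 100 mm above the bench, with a 15 mm hole in its middle. Origin on the bench under the hole; z up.
- probe_handle (a point): Centre of the white round handle of the humidity probe: 22 mm in diameter, 50 mm tall (25 mm above and below this point), on the probe's axis; z points along the axis from tip to handle. The probe (140 mm long, about 0.09 kg) hangs in the stand, upright, tip down, its handle resting on the top plate and centred on the hole within 1 mm.
- probe_ring (a point): Centre of the black ring (10 mm wide, 3 mm tall) on the probe's steel stem, 56 mm above the tip and 59 mm below the handle's centre; z along the probe. The stem is 8 mm in diameter and stands 90 mm out of the handle.
- probe_tip (a point): Tip (lower end) of the probe's stem, 115 mm below the handle's centre.
- crucible_mid (a point): Bystander: small white crucible, 45 mm wide, 37 mm tall; its centre.
- petri_mid (a point): Bystander: clear shallow dish, 92 mm wide, 14 mm tall; its centre.
- tin_mid (a point): Bystander: closed metal tin with a lid, 62 mm wide, 38 mm tall; its centre.
- bottle_mid (a point): Bystander: brown bottle with screw cap, 60 mm wide, 114 mm tall; its centre.
Things that resemble listed ones, but are neither listed nor needed, are in the scene too. What is shaped like the stand but red is not meant.

How it is judged:
By the outcome, as a careful person would: the job done as asked, in the order asked, and still so for the second after the job is handed in, while the arm keeps its last pose, push and grip.
It also fails if it takes over 69 s, if anything falls off the work surface, if the arm or the gripper's body presses on something with over 40 N, if the wrist force passes 120 N, or if a joint passes its speed limit or range.

ROBOT

A 7-joint arm with a two-finger parallel gripper is mounted at the origin on a cart in front of the work surface, level with it; the furniture and walls round the work are solid. World frame = base frame: x ahead of the robot, y to its left, z up, the work surface at z = 0. Lengths are in m, angles in degrees, forces in N, time in s.
With the tool pointing down it reaches from about 0.425 to 1.025 m from the base axis. Payload 9.4 kg.
Tool frame: the origin (TCP) lies on the centre line of the jaws, within the pads' length; the fingertips stand ahead of it and the grasp point (between the pads) lies 2 mm behind it (manip.tip_extent is the z of the fingertips in the tool frame, in m); z points along the fingers, y is the line along which they close (so a half turn about z gives the same grasp; the last joint's range is limited). The gripper opens to 93 mm and grips with 3 to 60 N. Pads are 15 mm wide; open, the fingers measure 128 mm over their backs; the gripper's body (75 mm by 188 mm) begins 65 mm behind the grasp point.
Start: joints at [-71.66, 34.337, -0.143, 91.639, 0.103, 54.024, -4.572], TCP at [0.28, 0.669, 0.236] pointing down, gripper open.
Joint ranges: [-147.43, 147.43], [-19.82, 112.94], [-74.19, 73.91], [6.32, 146.72], [-59.91, 239.91], [6.04, 106.73], [-150.56, 150.56]. Speed limits (degrees/s): [127.2, 127.2, 172.46, 172.46, 180, 180, 180].

INTERFACE

Orientations are given as a 3x3 rotation matrix whose columns are the frame's x, y, z axes.
In Python, from bench import manip gives the robot as it stands.
- The arm moves only by the tool jog_arm, never from a script. Its argument "rows" is a list of rows, each a list of 2 entries, a list of its own where there are three numbers: the shift along the tool's x, y, z in mm, then the turn about the tool's z in degrees. A call has 1 to 20 rows; each row shifts and turns the commanded pose from where the row before left it, along the tool's axes as they then stand; what a row does not reach is not made up. A row lasts 1/8 s, in which the tool goes at most 62.5 mm and 10.7 degrees, less where a joint would pass 70% of its speed; a pose out of reach is approached as far as the arm can. A call with a gripper value outside its range is refused whole. "jaw" is the opening, from 0 (shut) to 1 (fully open), set as the call begins (left out, the last holds). The fingers move at their own pace and stop on an object; "force" is the grip in N (left out, the last holds). Time passes only in rows, so rows that do not move let the fingers close. It gives the time, the measured TCP pose, the force, the opening and the grip force at its end, in the units of the state.
- manip.get_state(): the state, without advancing time (a new reading comes with each control period).
- manip.camera(name): name is "side" or "top" or "wrist"; returns a dict with "frame" (384x512x3 uint8, blue, green, red), "fov_y" (degrees; the focal length in pixels is half the picture's height over the tangent of half this angle, whatever the lens; pixels are square), "cx", "cy" (the principal point, pixels), "world_from_camera" (4x4, takes a point from camera to world coordinates); the wrist camera has in their place "hand_eye" (4x4, takes a point from camera to tool coordinates, whose origin is the TCP and whose axes are the flange's). Camera axes: x right, y down, z forward; pixel columns grow to the right and rows downward; lengths in m; the calibration is good to about 2 mm. A picture is of the moment at which its call begins: read the wrist's pose just before it. There is no depth.
- manip.close_job(): hands the job in; it is judged then, once.
The state is a dict: "t": time; "joint_positions": joint angles; "qd": joint speeds; "joint_torque": joint torques, N m; "tcp_pos": TCP position; "eef_rot": TCP orientation; "contact_force": force on the tool from outside, world axes, zero at the start; "moment": the same for the moment, N m; "finger_gap": finger opening in m; "gripper_force": force on a finger pad.
Only numpy, scipy, OpenCV 4.12 (cv2) and the standard library are available. Lean on these libraries where they do the work, as an engineer would, in place of code of your own. Each camera call takes 0.05 s, during which the arm holds its last target. There are 200 camera calls.

## Working session

There is one attempt and no reset: what is moved stays moved. The work goes in short steps, Python scripts to look and compute and a tool call to move; the robot and the scene stay as the last step left them, time stands still between calls to the robot, and variables do not carry over. Pictures are saved under pics/ and viewed, at most 10 in all, crops included, and the job is handed in when it is done.

Besides the shell and the picture viewer there is one more tool, called after "Emit:" as name(argument=value, ...) on one line, values as JSON. jog_arm: Moves the arm, as the interface text tells. Its arguments: {"type":"object","properties":{"rows":{"type":"array"},"jaw":{"type":"number"},"force":{"type":"number"}},"required":["rows"]}

```bash
ls; mkdir -p pics; python3 - <<'E'
from bench import manip
import cv2, numpy as np, pickle
s=manip.get_state(); print({k:np.round(s[k],4) for k in('t','tcp_pos','eef_rot','finger_gap')}, manip.tip_extent)
d={}
for n in('side','top','wrist'):
    c=manip.camera(n); d[n]=c; cv2.imwrite(f'pics/{n}0.png',c['frame']); print(n,{k:np.round(v,4) for k,v in c.items() if k!='frame'})
cv2.imwrite('pics/both0.png',cv2.resize(np.vstack([d['side']['frame'],d['top']['frame']]),(800,1200))[:600])
cv2.imwrite('pics/top_big0.png',cv2.resize(d['top']['frame'],(800,600),interpolation=cv2.INTER_CUBIC))
cv2.imwrite('pics/side_big0.png',cv2.resize(d['side']['frame'],(800,600),interpolation=cv2.INTER_CUBIC))
pickle.dump(d,open('d0.pkl','wb'))
E
```

```text
pics
{'t': np.float64(0.0), 'tcp_pos': array([0.28  , 0.6682, 0.2348]), 'eef_rot': array([[-9.223e-01,  3.864e-01, -4.000e-04],
       [ 3.864e-01,  9.223e-01, -1.400e-03],
       [-2.000e-04, -1.500e-03, -1.000e+00]]), 'finger_gap': np.float64(0.0932)} 0.017
side {'fov_y': np.float64(48.7048), 'cx': np.float64(251.2034), 'cy': np.float64(196.7424), 'world_from_camera': array([[ 0.9042, -0.2148,  0.3693,  0.1541],
       [-0.4266, -0.4971,  0.7556, -0.9084],
       [ 0.0213, -0.8407, -0.5411,  0.7474],
       [ 0.    ,  0.    ,  0.    ,  1.    ]])}
top {'fov_y': np.float64(47.0037), 'cx': np.float64(250.4099), 'cy': np.float64(187.9471), 'world_from_camera': array([[-0.0228, -0.9811,  0.1921,  0.3862],
       [-0.9997,  0.0218, -0.0071, -0.0562],
       [ 0.0027, -0.1922, -0.9814,  1.2345],
       [ 0.    ,  0.    ,  0.    ,  1.    ]])}
wrist {'fov_y': np.float64(69.4459), 'cx': np.float64(255.2667), 'cy': np.float64(193.8219), 'hand_eye': array([[ 0.000e+00, -9.702e-01, -2.425e-01,  6.460e-02],
       [ 1.000e+00,  1.000e-04, -3.000e-04,  0.000e+00],
       [ 3.000e-04, -2.425e-01,  9.702e-01, -1.490e-01],
       [ 0.000e+00,  0.000e+00,  0.000e+00,  1.000e+00]])}
```

View pics/top_big0.png

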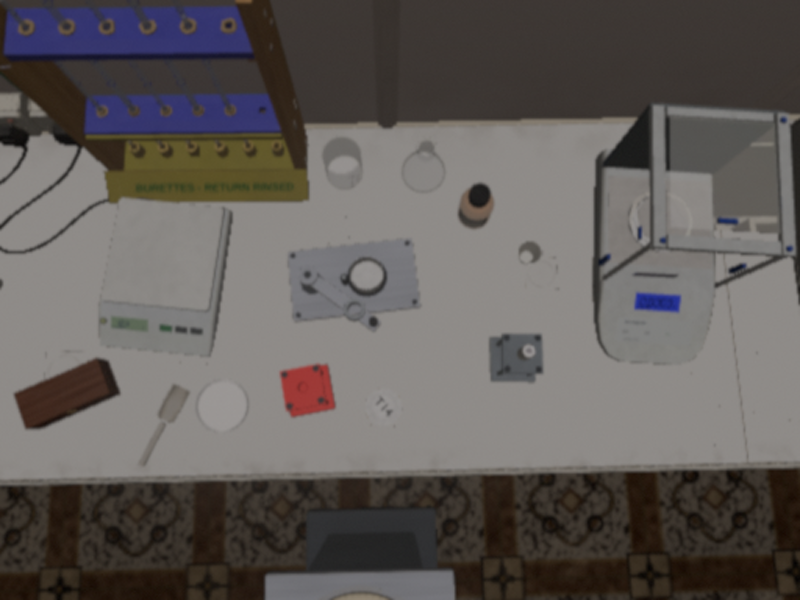

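View pics/side_big0.png

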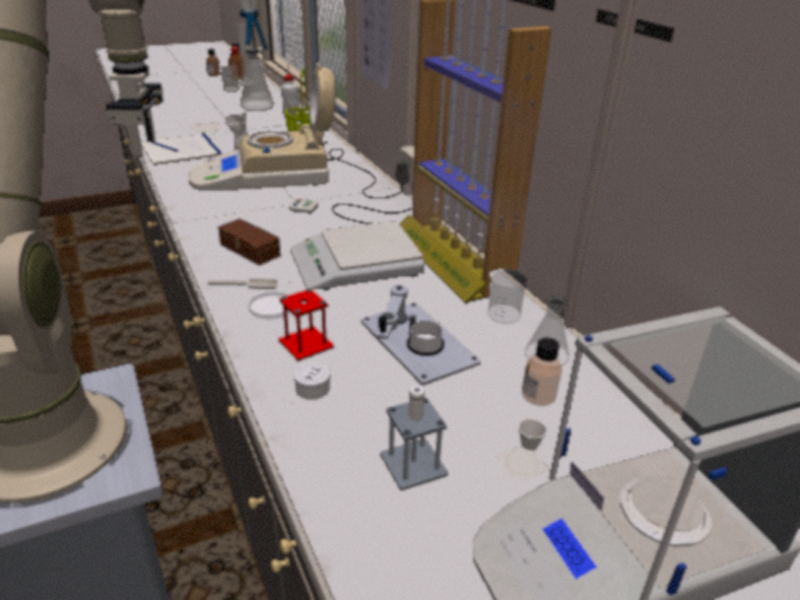

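```bash
cat > h.py <<'E'
import numpy as np, cv2
from bench import manip
def cam(name,fn=None):
    s=manip.get_state(); c=manip.camera(name)
    if name=='wrist':
        T=np.eye(4);T[:3,:3]=s['eef_rot'];T[:3,3]=s['tcp_pos'];c['world_from_camera']=T@c['hand_eye']
    if fn: cv2.imwrite(fn,c['frame'])
    return c
def F(c): return c['frame'].shape[0]/2/np.tan(np.radians(c['fov_y'])/2)
def hit(c,u,v,z):
    T=c['world_from_camera'];d=T[:3,:3]@[(u-c['cx'])/F(c),(v-c['cy'])/F(c),1.]
    return T[:3,3]+d*(z-T[2,3])/d[2]
def proj(c,p):
    T=c['world_from_camera'];q=T[:3,:3].T@(np.asarray(p)-T[:3,3])
    return np.array([c['cx'],c['cy']])+F(c)*q[:2]/q[2]
E
python3 - <<'E'
import pickle;from h import *
d=pickle.load(open('d0.pkl','rb'));t=d['top'];s=d['side'];k=.64
for n,u,v,z in[('tin',367,276,.048),('hinge',309,272,.084),('bush',355,310,.084),('knob',374,321,.106),('handle',529,351,.15),('stand',519,356,.1)]:
    print(n,np.round(hit(t,u*k,v*k,z),4))
for n,u,v,z in[('handle',417,392,.15),('tin',425,330,.048),('knob',385,318,.106),('hinge',400,289,.084)]: print('side',n,np.round(hit(s,u*k,v*k,z),4))
a=cv2.resize(t['frame'][140:260,175:365],(798,504),interpolation=cv2.INTER_CUBIC);cv2.imwrite('pics/crop1.png',a)
E
```

```text
tin [ 0.651  -0.0228  0.048 ]
hinge [0.6522 0.0752 0.084 ]
bush [ 0.5846 -0.0026  0.084 ]
knob [ 0.5616 -0.0348  0.106 ]
handle [ 0.5015 -0.2791  0.15  ]
stand [ 0.4989 -0.2724  0.1   ]
side handle [ 0.5003 -0.2845  0.15  ]
side tin [ 0.6537 -0.0257  0.048 ]
side knob [ 0.5652 -0.0384  0.106 ]
side hinge [0.6482 0.0717 0.084 ]
```

View pics/crop1.png

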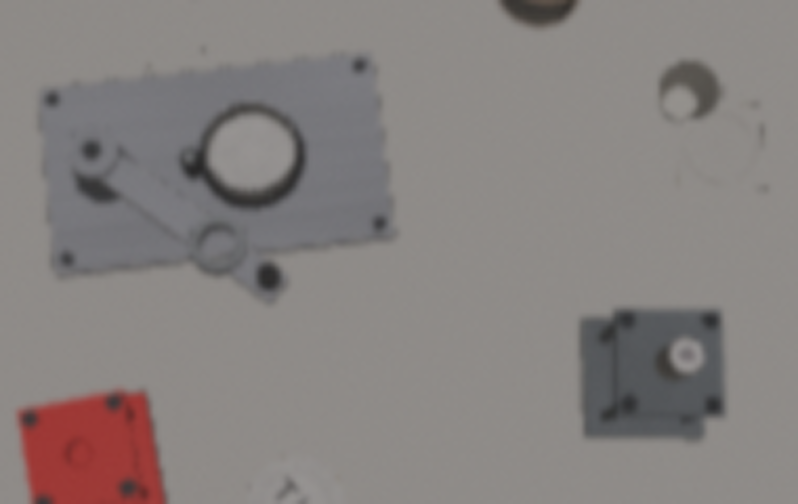

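Crop: grey stand at (668,362) with the white probe handle at (687,355) is the one meant (red stand at (80,455) is excluded by the description); hinge (91,150), tin (251,153), bush (218,243), knob (268,275).

```bash
python3 - <<'E'
import pickle;from h import *
d=pickle.load(open('d0.pkl','rb'));t=d['top']
P={}
for n,u,v,z in[('tin',251,153,.048),('hinge',91,150,.095),('bush',218,243,.084),('knob',268,275,.106),('handle',687,355,.15)]:
    P[n]=hit(t,u/4.2+175,v/4.2+140,z); print(n,np.round(P[n],4))
for c in [(52,98),(360,64),(67,259),(380,223)]: print(np.round(hit(t,c[0]/4.2+175,c[1]/4.2+140,.013),4))
for a,b in(('hinge','tin'),('hinge','bush'),('hinge','knob')): 
    w=(P[b]-P[a])[:2]; print(a,b,np.linalg.norm(w),np.degrees(np.arctan2(w[1],w[0])))
E
```

```text
tin [ 0.6516 -0.0225  0.048 ]
hinge [0.6453 0.0768 0.095 ]
bush [ 0.586  -0.0018  0.084 ]
knob [ 0.5616 -0.0333  0.106 ]
handle [ 0.5018 -0.2791  0.15  ]
[0.7007 0.1129 0.013 ]
[ 0.7199 -0.0967  0.013 ]
[0.5898 0.1024 0.013 ]
[ 0.6096 -0.1071  0.013 ]
hinge tin 0.09949495119208128 -86.33908534668105
hinge bush 0.09845337790475327 -126.99773100417762
hinge knob 0.13837853479666984 -127.23417147252876
```

Emit:
jog_arm(rows=[[[-20,-20,-1],0],[[-36,-37,-1],0],[[-36,-37,-1],0],[[-36,-37,-1],0],[[-36,-37,-1],0],[[-36,-37,-1],0],[[-36,-37,-1],0],[[-36,-37,-1],0],[[-36,-37,-1],0],[[-36,-37,-1],0],[[-36,-37,-1],0],[[-36,-37,-1],0],[[-36,-37,-1],0],[[-36,-37,-1],0],[[-36,-37,-1],0],[[-6,0,0],0]], jaw=0.4)

```text
t: 2.15
tcp_pos: [0.5617, -0.0366, 0.2506]
eef_rot: [[-0.92, 0.392, 0.0], [0.392, 0.92, -0.002], [-0.001, -0.001, -1.0]]
contact_force: [-0.7, 0.4, 0.3]
finger_gap: 0.0374
gripper_force: 0.0
```

Emit:
jog_arm(rows=[[[0,0,0],7],[[0,0,0],10],[[0,0,0],10],[[0,0,0],10],[[0,0,0],10],[[0,0,0],10],[[0,0,0],10],[[0,0,0],10],[[0,0,0],6],[[0,0,0],0],[[0,0,0],0]])

```text
t: 3.52
tcp_pos: [0.561, -0.0316, 0.2505]
eef_rot: [[0.268, 0.963, -0.0], [0.963, -0.268, 0.0], [0.0, -0.0, -1.0]]
contact_force: [-0.3, 0.8, -0.3]
finger_gap: 0.0369
gripper_force: 0.0
```

```bash
python3 - <<'E'
from h import *;import pickle
s=manip.get_state();print(s['t'],np.round(s['tcp_pos'],4),np.round(s['eef_rot'],3),np.round(s['joint_positions'],1),s['contact_force'],s['finger_gap'])
c=cam('wrist','pics/w1.png');pickle.dump(c,open('w1.pkl','wb'))
cv2.imwrite('pics/w1b.png',cv2.resize(c['frame'],(800,600),interpolation=cv2.INTER_CUBIC))
for p in[(.5616,-.0333,.106),(.6453,.0768,.095),(.6516,-.0225,.048),(.586,-.0018,.084)]: print(proj(c,p)*1.5625)
E
```

```text
3.525 [ 0.561  -0.0316  0.2505] [[ 0.268  0.963 -0.   ]
 [ 0.963 -0.268  0.   ]
 [ 0.    -0.    -1.   ]] [-21.9  23.8  27.2 113.5 -14.9  46.   -1.8] [-0.2688024   0.77885141 -0.26143482] 0.036929312607786174
[397.30758906 295.32179666]
[476.02517571  98.44639613]
[501.44476375 237.3923669 ]
[418.16398415 238.86870968]
```

View pics/w1b.png

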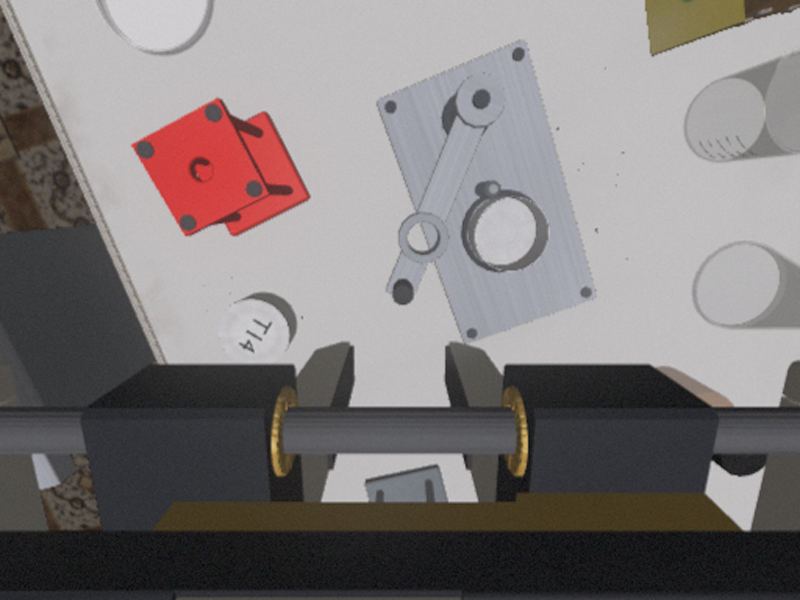

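The wrist view shows the knob top at (403,290), bush (422,237), hinge cap (481,99), tin rim (506,230), and plate screws at (390,107), (519,54), (472,333) and (587,292).

```bash
python3 - <<'E'
from h import *;import pickle
c=pickle.load(open('w1.pkl','rb'));k=.64
for n,u,v,z in[('knob',403,290,.106),('bush',421.5,237,.084),('hinge',481,99,.095),('tin',506,229.5,.048)]: print(n,np.round(hit(c,u*k,v*k,z),4))
b=[hit(c,u*k,v*k,.013) for u,v in[(390,107),(519,54),(472,333),(587,292)]]; print(np.round(b,4))
for i,j in((0,2),(1,3)): w=b[j]-b[i];print(np.linalg.norm(w),np.degrees(np.arctan2(w[1],w[0])))
E
```

```text
knob [ 0.5664 -0.0307  0.106 ]
bush [ 0.5887 -0.0011  0.084 ]
hinge [0.6483 0.0756 0.095 ]
tin [ 0.6565 -0.0173  0.048 ]
[[ 0.5926  0.1016  0.013 ]
 [ 0.7034  0.1118  0.013 ]
 [ 0.6132 -0.1076  0.013 ]
 [ 0.7235 -0.0974  0.013 ]]
0.2101948310451069 -84.39838988067139
0.21017812729426055 -84.52638980681266
```

Emit:
jog_arm(rows=[[[1,4,12],0],[[0,0,25],0],[[0,0,30],0],[[0,0,30],0],[[0,0,30],0],[[0,0,20],0],[[0,0,5],0],[[0,0,0],0]])

```text
t: 4.58
tcp_pos: [0.5652, -0.0327, 0.0984]
eef_rot: [[0.271, 0.963, -0.0], [0.963, -0.271, -0.0], [-0.0, -0.0, -1.0]]
contact_force: [0.7, -0.5, 0.4]
finger_gap: 0.0375
gripper_force: 0.0
```

Emit:
jog_arm(rows=[[[0,0,0],0],[[0,0,0],0],[[-3.6,10,0],0],[[-3,10,0],0],[[-2.3,10,0],0],[[-1.6,10,0],0],[[-0.8,10,0],0],[[0,10,0],0],[[0.8,10,0],0],[[1.5,8,0],0],[[1.5,7,0],0],[[1.0,6,0],0],[[1,5,0],0],[[0,0,0],0],[[0,0,0],0]], jaw=0.25)

```text
t: 6.45
tcp_pos: [0.6564, -0.0639, 0.0987]
eef_rot: [[0.271, 0.963, 0.001], [0.963, -0.271, -0.0], [-0.0, 0.001, -1.0]]
contact_force: [-0.2, 0.3, -0.3]
finger_gap: 0.0231
gripper_force: 0.0
```

```bash
python3 - <<'E'
from h import *;import pickle
s=manip.get_state();print(s['t'],np.round(s['tcp_pos'],4),s['contact_force'],s['finger_gap'])
c=cam('wrist');pickle.dump(c,open('w2.pkl','wb'))
cv2.imwrite('pics/w2b.png',cv2.resize(c['frame'][:300],(800,469),interpolation=cv2.INTER_CUBIC))
E
```

```text
6.45 [ 0.6564 -0.0639  0.0987] [-0.19447384  0.31658978 -0.30879127] 0.02312945962517921
```

View pics/w2b.png

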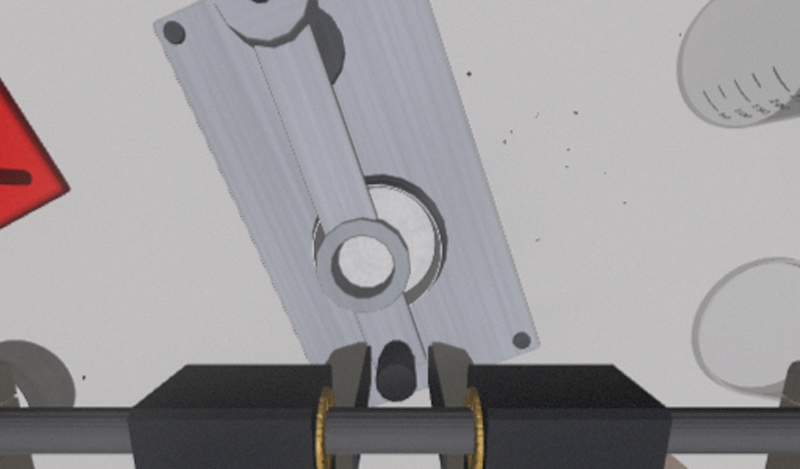

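Emit:
jog_arm(rows=[[[0.6,2,0],0],[[0.6,2,0],0],[[0.6,2,0],0],[[0,0,0],0],[[0,0,0],0]])

```text
t: 7.12
tcp_pos: [0.6624, -0.0637, 0.0986]
eef_rot: [[0.271, 0.963, -0.0], [0.963, -0.271, 0.0], [0.0, -0.0, -1.0]]
contact_force: [0.3, -0.1, -0.1]
finger_gap: 0.023
gripper_force: 0.0
```

Emit:
jog_arm(rows=[[[0.5,1.5,0],0],[[0.5,1.5,0],0],[[0,0,0],0],[[0,0,0],0]])

```text
t: 7.62
tcp_pos: [0.6656, -0.0636, 0.0987]
eef_rot: [[0.271, 0.963, 0.0], [0.963, -0.271, -0.0], [0.0, 0.0, -1.0]]
contact_force: [-0.0, -0.5, -0.0]
finger_gap: 0.0232
gripper_force: 0.0
```

```bash
python3 - <<'E'
from h import *;import pickle
s=manip.get_state();print(s['t'],np.round(s['tcp_pos'],4),s['contact_force'],s['finger_gap'])
c=cam('wrist');pickle.dump(c,open('w3.pkl','wb'))
cv2.imwrite('pics/w3b.png',cv2.resize(c['frame'][:300],(800,469),interpolation=cv2.INTER_CUBIC))
E
```

```text
7.625 [ 0.6656 -0.0636  0.0987] [-0.04189259 -0.48115949 -0.02747806] 0.023175385631102108
```

View pics/w3b.png

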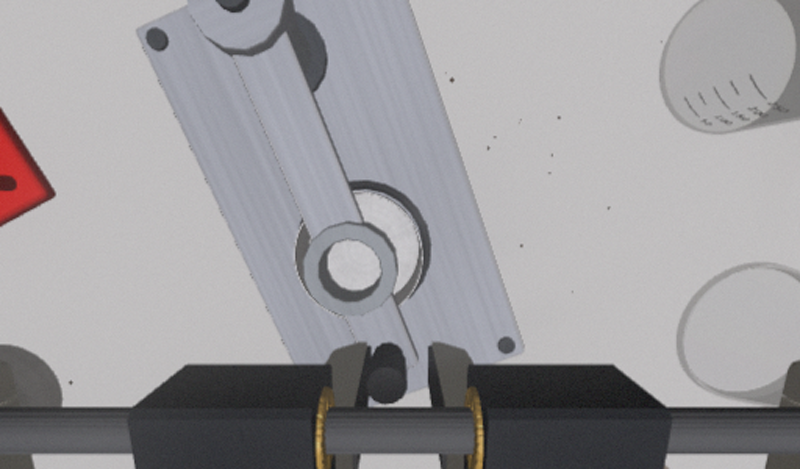

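Emit:
jog_arm(rows=[[[0.5,1.5,0],0],[[0.5,1.5,0],0],[[0,0,0],0],[[0,0,0],0]])

```text
t: 8.18
tcp_pos: [0.6661, -0.0636, 0.0984]
eef_rot: [[0.272, 0.962, -0.005], [0.962, -0.272, 0.001], [-0.001, -0.005, -1.0]]
contact_force: [-8.7, -0.3, 4.8]
finger_gap: 0.0234
gripper_force: 4.1
```

Emit:
jog_arm(rows=[[[0.5,1.5,0],0],[[0,0,0],0],[[0,0,0],0]])

```text
t: 8.55
tcp_pos: [0.6663, -0.0636, 0.0982]
eef_rot: [[0.272, 0.962, -0.008], [0.962, -0.272, 0.001], [-0.001, -0.008, -1.0]]
contact_force: [-12.2, -1.0, 8.6]
finger_gap: 0.0233
gripper_force: 6.0
```

```bash
python3 - <<'E'
from h import *;import pickle
s=manip.get_state();print(s['t'],np.round(s['tcp_pos'],4),s['contact_force'],s['finger_gap'])
c=cam('wrist');pickle.dump(c,open('w4.pkl','wb'))
cv2.imwrite('pics/w4b.png',cv2.resize(c['frame'][:300],(800,469),interpolation=cv2.INTER_CUBIC))
E
```

```text
8.55 [ 0.6663 -0.0636  0.0982] [-12.2490487   -0.99967255   8.57839473] 0.023306879795494482
```

Emit:
jog_arm(rows=[[[-1,-3,0],0],[[-1,-4,0],0],[[0,0,0],0],[[0,0,0],0],[[0,0,-10],0],[[0,0,-25],0],[[0,0,-40],0],[[0,0,-40],0],[[0,0,-30],0],[[0,0,-10],0],[[0,0,0],0],[[0,0,0],0]], jaw=0.5)

```text
t: 10.1
tcp_pos: [0.6624, -0.0631, 0.2523]
eef_rot: [[0.271, 0.963, -0.002], [0.963, -0.271, 0.0], [-0.0, -0.002, -1.0]]
contact_force: [0.5, -0.4, 0.2]
finger_gap: 0.0468
gripper_force: 0.0
```

```bash
python3 - <<'E'
from h import *;import pickle
s=manip.get_state();print(s['t'],np.round(s['tcp_pos'],4),s['contact_force'],s['finger_gap'])
c=cam('wrist');t=cam('top');pickle.dump((c,t),open('w5.pkl','wb'))
cv2.imwrite('pics/w5b.png',cv2.resize(c['frame'][:270,80:440],(800,600),interpolation=cv2.INTER_CUBIC))
E
```

```text
10.1 [ 0.6624 -0.0631  0.2523] [ 0.54524653 -0.38336629  0.225434  ] 0.0467743811376066
```

View pics/w5b.png

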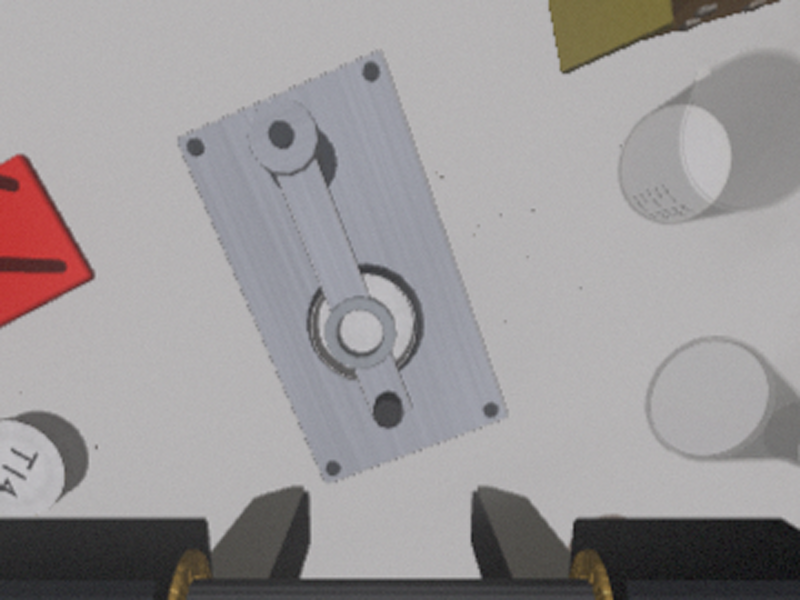

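Arm shut over the tin: crop shows bush (360,331), hinge cap (281,134), knob (388,409), screws (196,147), (371,71), (333,468), (490,410).

```bash
python3 - <<'E'
from h import *;import pickle
c,t=pickle.load(open('w5.pkl','rb'));k=.45
for n,u,v,z in[('knob',388,409,.106),('bush',360.5,331,.084),('hinge',281,134,.095),('tin',365.5,322,.048)]: print(n,np.round(hit(c,80+u*k,v*k,z),4))
b=[hit(c,80+u*k,v*k,.013) for u,v in[(196,147),(371,71),(333,468),(490,410)]]
for i,j in((0,2),(1,3)): w=b[j]-b[i];print(np.linalg.norm(w),np.degrees(np.arctan2(w[1],w[0])))
print('origin from plate',np.mean(b,0)[:2]+.025*np.array([.0958,-.9954]))
P=[hit(c,80+u*k,v*k,z) for u,v,z in[(281,134,.095),(388,409,.106),(360.5,331,.084)]]
for q in P[1:]: w=(q-P[0]); print(np.linalg.norm(w[:2]),np.degrees(np.arctan2(w[1],w[0])))
f=t['frame'][150:230,200:280];cv2.imwrite('pics/t5.png',cv2.resize(f,(640,640),interpolation=cv2.INTER_CUBIC))
E
```

```text
knob [ 0.6645 -0.06    0.106 ]
bush [ 0.6607 -0.0215  0.084 ]
hinge [0.6516 0.0748 0.095 ]
tin [ 0.6624 -0.0199  0.048 ]
0.20997281605304607 -84.64463371883085
0.21045484363701514 -84.77203490926081
origin from plate [ 0.66014947 -0.02270652]
0.13542322516350808 -84.53991885152828
0.09675797802663158 -84.62475121658966
```

Emit:
jog_arm(rows=[[[-10,-3,-6],0],[[-25,-7,-6],0],[[-32,-9,-6],0],[[-32,-9,-6],0],[[-32,-9,-6],0],[[-32,-9,-6],0],[[-32,-9,-6],0],[[-32,-9,-6],0],[[-32,-8,-6],0],[[-25,-5,-6],0],[[-7,-2,-6],0],[[0,0,0],0],[[0,0,0],0]])

```text
t: 11.82
tcp_pos: [0.5084, -0.321, 0.3194]
eef_rot: [[0.27, 0.963, -0.0], [0.963, -0.27, 0.001], [0.001, -0.0, -1.0]]
contact_force: [-0.5, 0.6, 0.1]
finger_gap: 0.0465
gripper_force: 0.0
```

```bash
python3 - <<'E'
from h import *;import pickle
s=manip.get_state();print(s['t'],np.round(s['tcp_pos'],4),s['contact_force'],s['finger_gap'],np.round(s['joint_positions'],1))
c=cam('wrist');pickle.dump(c,open('w6.pkl','wb'))
p=proj(c,(.505,-.278,.15));print(p)
u,v=(p-[60,45]).astype(int);u=max(u,0);v=max(v,0);print(u,v)
cv2.imwrite('pics/w6b.png',cv2.resize(c['frame'][v:v+90,u:u+120],(800,600),interpolation=cv2.INTER_CUBIC))
E
```

```text
11.825 [ 0.5084 -0.321   0.3194] [-0.49037602  0.63901857  0.12590558] 0.04648219950658323 [  6.5  22.6  29.1 104.1 -13.   56.6  25.2]
[240.27236824 148.20115384]
180 103
```

View pics/w6b.png

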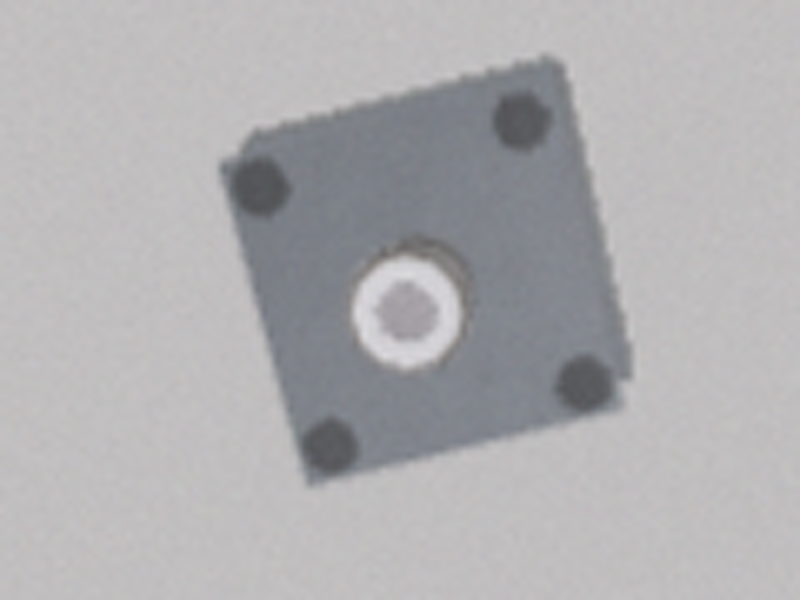

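The grey stand with the white handle is confirmed; handle top at crop (407,311), i.e. frame (241.0,149.7).

```bash
python3 - <<'E'
from h import *;import pickle
c=pickle.load(open('w6.pkl','rb'))
h=hit(c,241.05,149.65,.15);s=manip.get_state();R=s['eef_rot']
print(h,R.T@(np.r_[h[:2],.125]-s['tcp_pos'])*1e3, np.degrees(np.arctan2(R[1,1],R[0,1])))
cw=pickle.load(open('w5.pkl','rb'))[0]
# where would held probe's ring / tip show in wrist image (tool frame, handle at TCP)
for z in(.025,.04,.059,.09,.115):
    q=np.linalg.inv(c['hand_eye'])@[0,0,z,1];print(z,c['cx']+F(c)*q[0]/q[2],c['cy']+F(c)*q[1]/q[2])
E
```

```text
[ 0.50539139 -0.27980702  0.15      ] [ 38.62531286 -14.02015796 194.34070219] -15.641769728559016
0.025 252.04297529763465 227.25443708137362
0.04 252.27477090678258 219.76139601532404
0.059 252.52393514450455 211.70689544775692
0.09 252.85094592711567 201.13592202788317
0.115 253.06203613446908 194.31220522774956
```

Emit:
jog_arm(rows=[[[13,-5,5],0],[[18,-6,20],0],[[7.6,-3,30],0],[[0,0,36],0],[[0,0,36],0],[[0,0,32],0],[[0,0,20],0],[[0,0,10],0],[[0,0,2],0],[[0,0,0],0],[[0,0,0],0]])

```text
t: 13.25
tcp_pos: [0.5054, -0.2812, 0.1294]
eef_rot: [[0.271, 0.963, 0.001], [0.963, -0.271, -0.0], [-0.0, 0.001, -1.0]]
contact_force: [-0.8, 0.1, 0.6]
finger_gap: 0.0463
gripper_force: 0.0
```

```bash
python3 - <<'E'
from h import *;import pickle
s=manip.get_state();R=s['eef_rot'];print(s['t'],np.round(s['tcp_pos'],4),s['contact_force'],R.T@(np.r_[.50539,-.27981,.128]-s['tcp_pos'])*1e3,R[:,2])
E
```

```text
13.25 [ 0.5054 -0.2812  0.1294] [-0.75024247  0.12278966  0.6240044 ] [ 1.2908934  -0.40716544  1.39379098] [ 1.19115213e-03 -4.31451435e-04 -9.99999198e-01]
```

Emit:
jog_arm(rows=[[[1.3,-0.4,1],0],[[0,0,0],0],[[0,0,0],0],[[0,0,0],0],[[0,0,0],0],[[0,0,0],0],[[0,0,0],0],[[0,0,0],0]], jaw=0.1, force=25)

```text
t: 14.25
tcp_pos: [0.505, -0.2797, 0.1277]
eef_rot: [[0.271, 0.963, -0.0], [0.963, -0.271, 0.0], [0.0, -0.0, -1.0]]
contact_force: [-1.2, 1.0, 2.4]
finger_gap: 0.0214
gripper_force: 25.0
```

```bash
python3 - <<'E'
from h import *
s=manip.get_state();R=s['eef_rot'];print(s['t'],np.round(s['tcp_pos'],4),s['contact_force'],s['finger_gap'],s['gripper_force'],R)
E
```

```text
14.25 [ 0.505  -0.2797  0.1277] [-1.22787298  0.97397177  2.41535693] 0.02136388370754936 24.99809844943229 [[ 2.71136763e-01  9.62540832e-01 -3.91154573e-05]
 [ 9.62540829e-01 -2.71136758e-01  1.03357340e-04]
 [ 8.88800220e-05 -6.56741994e-05 -9.99999994e-01]]
```

Emit:
jog_arm(rows=[[[0,0,-3],0],[[0,0,-10],0],[[0,0,-18],0],[[0,0,-24],0],[[0,0,-24],0],[[0,0,-22],0],[[0,0,-13],0],[[0,0,-6],0],[[0,0,0],0]])

```text
t: 15.38
tcp_pos: [0.505, -0.2797, 0.2476]
eef_rot: [[0.271, 0.963, 0.0], [0.963, -0.271, -0.0], [0.0, 0.0, -1.0]]
contact_force: [0.2, 0.7, -0.5]
finger_gap: 0.0213
gripper_force: 25.0
```

Emit:
jog_arm(rows=[[[5,1.4,0],0],[[12,3.3,0],0],[[20,5.5,0],0],[[25,6.9,0],0],[[25,6.9,0],0],[[25,6.9,0],0],[[25,6.9,0],0],[[25,6.9,0],0],[[25,6.9,0],0],[[25,6.9,0],0],[[25,6.9,0],0],[[22,6,0],0],[[16,4.2,0],0],[[10,2.8,0],0],[[5.7,1.3,0],0],[[0,0,0],0],[[0,0,0],0],[[0,0,0],0]])

```text
t: 17.62
tcp_pos: [0.6604, -0.0222, 0.2478]
eef_rot: [[0.272, 0.962, 0.0], [0.962, -0.272, -0.0], [-0.0, 0.0, -1.0]]
contact_force: [-0.0, -0.9, -0.6]
finger_gap: 0.021
gripper_force: 25.0
```

```bash
python3 - <<'E'
from h import *;import pickle
s=manip.get_state();R=s['eef_rot'];print(s['t'],np.round(s['tcp_pos'],4),s['contact_force'],s['finger_gap'],R[:,2])
c=cam('wrist');sd=cam('side');t=cam('top');pickle.dump((c,sd,t),open('w7.pkl','wb'))
p=proj(sd,(.6605,-.0215,.11));print(p)
u,v=(p-[30,45]).astype(int)
a=cv2.resize(c['frame'][165:245,195:315],(600,400),interpolation=cv2.INTER_CUBIC)
b=cv2.resize(sd['frame'][v:v+80,u:u+60],(200*3//2,400),interpolation=cv2.INTER_CUBIC)[:, :200+100]
print(u,v);cv2.imwrite('pics/w7b.png',cv2.resize(np.hstack([a,b]),(800,356)))
E
```

```text
17.625 [ 0.6604 -0.0222  0.2478] [-0.02656591 -0.85058635 -0.62064487] 0.020994102548907434 [ 1.19928491e-04 -1.36159040e-04 -9.99999984e-01]
[274.46445501 191.88354881]
244 146
```

View pics/w7b.png

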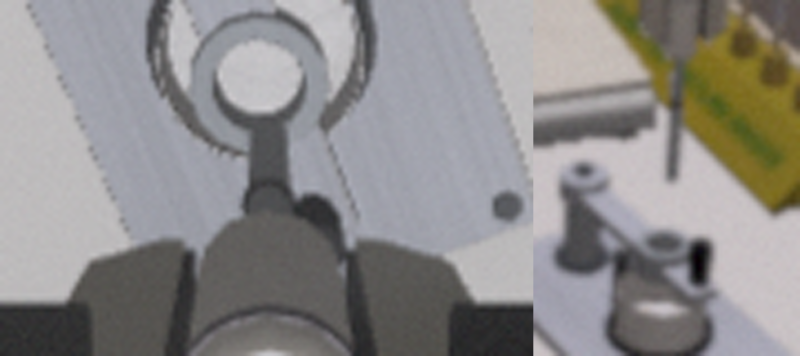

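Wrist crop: stem tip at (268,118) and ring at (268,200), while the bush ellipse is centred near (259,75). The stem sits about 2 mm to +y of the tool relative to the bush, so I'll correct that and look again with the tip just above the bush.

Emit:
jog_arm(rows=[[[0,-1,5],0],[[0,-1.1,10],0],[[0,0,10],0],[[0,0,7],0],[[0,0,3],0],[[0,0,0],0],[[0,0,0],0]])

```text
t: 18.65
tcp_pos: [0.6587, -0.021, 0.2129]
eef_rot: [[0.271, 0.963, 0.001], [0.963, -0.271, -0.0], [0.0, 0.001, -1.0]]
contact_force: [-0.0, 0.2, -1.0]
finger_gap: 0.0213
gripper_force: 25.0
```

```bash
python3 - <<'E'
from h import *;import pickle
s=manip.get_state();R=s['eef_rot'];tp=s['tcp_pos'];print(s['t'],np.round(tp,4),s['contact_force'],s['finger_gap'],R[:,2])
c=cam('wrist');sd=cam('side');pickle.dump((c,sd,s),open('w8.pkl','wb'))
# predicted pixels for bush centre under TCP and for tip
ht=tp+R[:,2]*.0027
print('tip',proj(c,ht+R[:,2]*.115),'bush',proj(c,np.r_[tp[:2],.084]),'ring',proj(c,ht+R[:,2]*.059))
p=proj(sd,np.r_[tp[:2],.1]);u,v=(p-[25,50]).astype(int);print('side',u,v)
a=cv2.resize(c['frame'][165:240,215:295],(640,600),interpolation=cv2.INTER_CUBIC)
b=cv2.resize(sd['frame'][v:v+75,u+15:u+35],(160,600),interpolation=cv2.INTER_CUBIC)
cv2.imwrite('pics/w8b.png',np.hstack([a,b]))
E
```

```text
18.65 [ 0.6587 -0.021   0.2129] [-0.03025982  0.20405624 -1.04809677] 0.02127219046966898 [ 5.52823028e-04 -2.14588767e-05 -9.99999847e-01]
tip [253.0822102  193.65019095] bush [253.09654321 191.03003558] ring [252.55549821 210.67522128]
side 248 144
```

View pics/w8b.png

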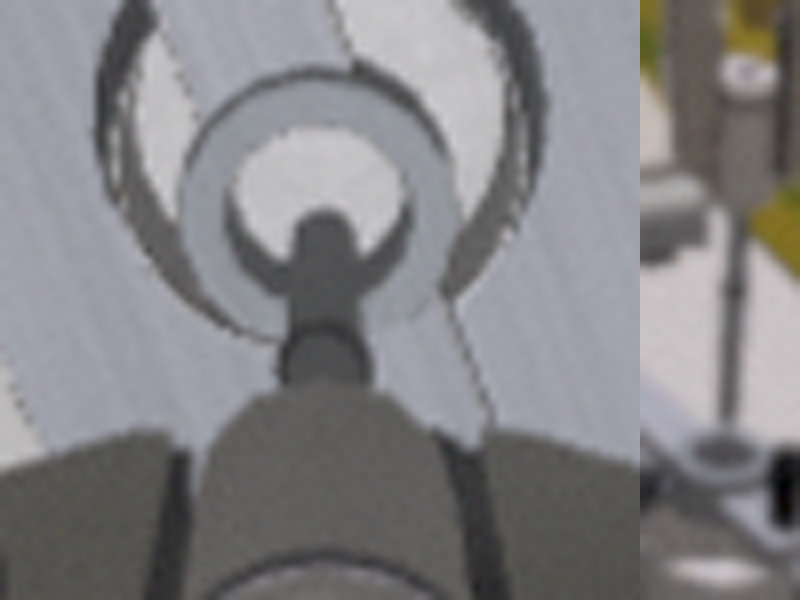

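```bash
python3 - <<'E'
from h import *;import pickle
c,sd,s=pickle.load(open('w8.pkl','rb'));tp=s['tcp_pos'];R=s['eef_rot']
f=lambda p:((proj(sd,p)-[263,144])*8+[640,0]).round(1)
for n,o in(('handletop',-.0223),('ring',.0617),('tip',.1177)): print(n,f(tp+R[:,2]*o))
print('bush',f(np.r_[tp[:2],.084]))
# ellipse overlay check in wrist: bush outer/inner extents for candidate tool offsets
th=np.linspace(0,2*np.pi,90)
for dx,dy in((0,0),(1,0),(0,-1)):
    ctr=np.r_[tp[:2],.084]+R@[dx*1e-3,dy*1e-3,0]
    for r in(.0185,.012):
        q=np.array([(proj(c,ctr+[r*np.cos(a),r*np.sin(a),0])-[215,165])*8 for a in th]);print(dx,dy,r,q.min(0).round(),q.max(0).round())
# stem tip disc
ctr=tp+R[:,2]*.1177
q=np.array([(proj(c,ctr+[.004*np.cos(a),.004*np.sin(a),0])-[215,165])*8 for a in th]);print('tip',q.min(0).round(),q.max(0).round())
E
```

```text
handletop [745.4  66. ]
ring [732.7 282.9]
tip [724.7 418.4]
bush [723.  444.9]
0 0 0.0185 [161.  67.] [448. 346.]
0 0 0.012 [212. 117.] [398. 298.]
1 0 0.0185 [161.  59.] [448. 338.]
1 0 0.012 [212. 109.] [398. 290.]
0 -1 0.0185 [154.  67.] [440. 346.]
0 -1 0.012 [204. 117.] [390. 298.]
tip [272. 198.] [337. 260.]
```

The last picture shows the tip at (325,207) in front of the bush (centre about (320,206)) and the stem vertical in both views. The remaining offset is about +1.1 mm in x and -0.3 mm in y; I'll correct it above the bush, then go down.

Emit:
jog_arm(rows=[[[0.6,-0.2,0],0],[[0.5,-0.1,0],0],[[0,0,0],0],[[0,0,0],0]])

```text
t: 19.25
tcp_pos: [0.6586, -0.0198, 0.2126]
eef_rot: [[0.271, 0.963, 0.0], [0.963, -0.271, -0.0], [-0.0, 0.0, -1.0]]
contact_force: [0.0, 0.5, -1.0]
finger_gap: 0.0212
gripper_force: 25.0
```

```bash
python3 - <<'E'
from h import *;import pickle
s0=pickle.load(open('w8.pkl','rb'))[2];s=manip.get_state();R=s0['eef_rot'];print(s['tcp_pos'],R.T@(s['tcp_pos']-s0['tcp_pos'])*1e3)
c=cam('wrist');pickle.dump((c,s),open('w9.pkl','wb'))
g=cv2.cvtColor(c['frame'],cv2.COLOR_BGR2GRAY)
for v in(192,196,200): print(v,g[v,232:278])
print('col255',g[170:215,255]);print('col258',g[170:215,248])
E
```

```text
[ 0.65855689 -0.01979338  0.21264679] [ 1.09818564 -0.504936    0.28763956]
192 [ 96  97  94 112 166 177 134 149 149 148 148 133  95 150 192 192 193 192
 190 180 135  98  79  81  79  91 140 190 191 191 191 192 182 118  95 137
 152 150 151 149 150 186 162 101  97  98]
196 [155  82  94  96  92 100 134 151 150 150 148 141 105  79  87 118 165 187
 181 121  79  84  80  83  81  79  82 124 190 183 144  94  78  88 116 152
 150 152 152 141  95  98  95  95  93 111]
200 [162 163 164 134  94  95  95 104 143 151 150 148 146 138 110  77  80  79
  79  79  78  80  81  83  83  78  78  77  79  81  81  94 125 149 151 151
 149 150 138  93  97  95 114 159 169 160]
col255 [167 168 164 165 124  93 137 150 152 151 152 149 181 195 195 194 192 196
 195 192 170 115  81  82  82  81  83  78  81  82  83  79  77  80  75  59
  64  73  78  73  78  78  88  92  93]
col258 [167 168 167 166 167 137  96 117 144 151 150 150 149 140 178 193 190 188
 191 190 189 191 193 197 194 193 165 111  82  81  80  84 120 145 150 150
 150 155 121 145 160 150 157 152 118]
```

```bash
python3 - <<'E'
from h import *;import pickle
from scipy.optimize import least_squares as L
c,s=pickle.load(open('w9.pkl','rb'));R=s['eef_rot'];tp=s['tcp_pos']
def tool(u,v,z): return (R.T@(hit(c,u,v,z)-tp))[:2]*1e3
B=[(243.7,192),(243.9,196),(246.1,200),(263.9,200),(266.7,192),(266.1,196),(255,181.7),(248,183.4),(248,202)]
O=[(237.4,196),(271.8,196),(255,175.7),(239.5,200),(270.3,200),(248,176.6)]
for P,r0 in((B,12),(O,18.5)):
    q=np.array([tool(*p,.084) for p in P])
    o=L(lambda x:np.hypot(*(q-x[:2]).T)-x[2],[0,0,r0]);f=L(lambda x:np.hypot(*(q-x).T)-r0,[0,0])
    print('free',o.x.round(2),o.fun.round(1),'fixed r',f.x.round(2),f.fun.round(1))
zt=tp[2]-.1177
print('tip near edge',tool(255,190.8,zt),'-> centre x',tool(255,190.8,zt)[0]-4, 'y',tool(255,196,zt+.004)[1])
E
```

```text
free [-1.95  1.91 11.99] [-0.3 -0.  -0.  -0.1  0.1 -0.1 -0.2  0.3  0.2] fixed r [-1.95  1.92] [-0.3 -0.  -0.  -0.1  0.1 -0.1 -0.2  0.3  0.2]
free [-1.67  1.6  17.97] [ 0.3  0.1 -0.2 -0.3  0.   0.2] fixed r [-1.82  1.64] [-0.2 -0.5 -0.6 -0.9 -0.6 -0.2]
tip near edge [2.90628449 1.90325673] -> centre x -1.0937155117874728 y 1.9053581495838647
```

Emit:
jog_arm(rows=[[[-0.8,0,0],0],[[0,0,0],0],[[0,0,3],0],[[0,0,6],0],[[0,0,8],0],[[0,0,8],0],[[0,0,8],0],[[0,0,8],0],[[0,0,8],0],[[0,0,8],0],[[0,0,5],0],[[0,0,3],0],[[0,0,1.5],0],[[0,0,0],0],[[0,0,0],0],[[0,0,0],0]])

```text
t: 21.3
tcp_pos: [0.6584, -0.0206, 0.1463]
eef_rot: [[0.271, 0.963, 0.0], [0.963, -0.271, 0.0], [0.0, 0.0, -1.0]]
contact_force: [-0.6, -0.3, -1.2]
finger_gap: 0.0215
gripper_force: 25.0
```

```bash
python3 - <<'E'
from h import *;import pickle
s0=pickle.load(open('w9.pkl','rb'))[1];s=manip.get_state();R=s0['eef_rot'];print(s['t'],s['tcp_pos'],R.T@(s['tcp_pos']-s0['tcp_pos'])*1e3,s['contact_force'],s['moment'],s['eef_rot'][:,2])
c=cam('wrist');pickle.dump((c,s),open('w10.pkl','wb'))
tp=s['tcp_pos'];print('ring',proj(c,tp-[0,0,.0617]),proj(c,np.r_[tp[:2],.084]))
g=cv2.cvtColor(c['frame'],cv2.COLOR_BGR2GRAY)
for v in(202,206,208,210,212): print(v,g[v,228:284])
for u in (246,250,255,260): print(u,g[185:232,u])
E
```

```text
21.3 [ 0.65843463 -0.02057051  0.146329  ] [-0.78074385  0.09206191 66.31779874] [-0.59678445 -0.29712569 -1.15413648] [-0.06877243  0.10822844  0.01220315] [ 3.27638477e-04  1.42272521e-05 -9.99999946e-01]
ring [252.53130741 210.68246087] [252.53848206 210.44483992]
202 [101 145 190 194 188 158  93 134 149 150 148 146 144 148 144 145 183 188
 185 189 189 189 171  87  79  80  82  77  78  76  78 107 168 190 190 190
 190 181 151 143 151 152 149 150 152 151 143 118 144 188 187 189 178  98
  95  91]
206 [ 95  95  97 137 182 135 146 148 148 149 151 149 142 142 193 192 191 190
 188 189 191 183 155  67  58  55  59  64  58  55  62  88 151 188 190 190
 190 193 194 183 140 115 151 151 150 153 147 149 147 168 161 100  93  92
  91  95]
208 [ 95  91  91  90 103 140 147 144 147 148 148 142  98 104 165 191 191 192
 194 197 191 175  73  63  77  76  79  78  78  77  70  60  86 156 192 195
 198 194 193 174  96 100 146 150 149 149 153 150 138  97  88  89  91  92
  94  93]
210 [ 94  93  92  92 100 141 149 147 147 148 146 135  81  76 102 163 192 192
 193 190 176 114  63  74  77  75  80  80  76  77  75  75
[... 416 characters left out ...]
89 188 188 193 194 190 193 190 190 187 137  97  94  97  92  97  92
  96  95  96  93  94  97  94  95  95  96  93]
250 [168 166 165 124  87  98 139 151 152 150 150 151 145 167 174 174 172 171
 170 174 175 155 119  73  57  63  63  65  78  89  93  95  96  92  96  93
  95  96  94  96  92  96  94  93  97  98  93]
255 [163 164 138  99  87 129 147 151 150 151 151 150 111  84  83  78  79  77
  80  76  61  64  74  78  78  80  75  90  93  93  96  91  93  92  92  94
  93  93  92  93  96  95  95  95  91  93  94]
260 [119 104 111  94  87  90 134 151 147 150 150 152 158 175 191 190 177 168
 169 155 147 151 123  86  75  66  68  79  91  94  93  95  93  91  94  92
  94  95  94  92  95  95  96  92  92  94  95]
```

```bash
python3 - <<'E'
from h import *;import pickle
from scipy.optimize import least_squares as L
c,s=pickle.load(open('w10.pkl','rb'));R=s['eef_rot'];tp=s['tcp_pos']
def tool(u,v,z): return (R.T@(hit(c,u,v,z)-tp))[:2]*1e3
B=[(243.5,202),(241.5,206),(239.6,208),(239.4,210),(239.6,212),(269.3,206),(269.5,208),(269.5,210),(269.8,212),(246,199.5),(250,197.9),(260,197)]
q=np.array([tool(*p,.084) for p in B])
f=L(lambda x:np.hypot(*(q-x).T)-12,[0,0],loss='soft_l1');print(f.x.round(2),f.fun.round(1))
zr=tp[2]-.0617
print('ring centre x',tool(255,204.6,zr-.0015)[0]-5,'y',tool(254.9,210,zr)[1])
E
```

```text
[-0.7  1.8] [-0.2 -0.5  0.4  0.3  0.2  0.3  0.  -0.2 -0.  -0.  -0.3  0.5]
ring centre x -0.4047626809417455 y 1.8664096549628169
```

Emit:
jog_arm(rows=[[[-0.2,0,0.6],0],[[0,0,0],0],[[0,0,0],0],[[0,0,0],0]])

```text
t: 21.85
tcp_pos: [0.6583, -0.0208, 0.1455]
eef_rot: [[0.271, 0.963, 0.0], [0.963, -0.271, -0.0], [-0.0, 0.0, -1.0]]
contact_force: [1.0, -1.1, -0.7]
finger_gap: 0.0216
gripper_force: 25.0
```

Emit:
jog_arm(rows=[[[0,0,0],0],[[0,0,0],0],[[0,0,0],0],[[0,0,0],0],[[0,0,0],0],[[0,0,0],0],[[0,0,0],0],[[0,0,0],0],[[0,0,0],0],[[0,0,0],0],[[0,0,0],0],[[0,0,0],0],[[0,0,0],0],[[0,0,0],0],[[0,0,0],0],[[0,0,0],0]])

```text
t: 23.85
tcp_pos: [0.6583, -0.0208, 0.1456]
eef_rot: [[0.271, 0.963, 0.0], [0.963, -0.271, -0.0], [0.0, 0.0, -1.0]]
contact_force: [0.4, 0.5, -1.7]
finger_gap: 0.0216
gripper_force: 25.0
```

Emit:
jog_arm(rows=[[[0,0,0],0],[[0,0,0],0],[[0,0,0],0],[[0,0,0],0],[[0,0,0],0],[[0,0,0],0],[[0,0,0],0],[[0,0,0],0],[[0,0,0],0],[[0,0,0],0],[[0,0,0],0],[[0,0,0],0],[[0,0,0],0],[[0,0,0],0],[[0,0,0],0],[[0,0,0],0]])

```text
t: 25.85
tcp_pos: [0.6583, -0.0208, 0.1455]
eef_rot: [[0.271, 0.963, -0.0], [0.963, -0.271, 0.0], [0.0, -0.0, -1.0]]
contact_force: [-0.0, -0.1, -1.2]
finger_gap: 0.0214
gripper_force: 25.0
```

```bash
python3 -c "
from bench import manip
print(manip.close_job())"
```

```text
the job is handed in; nothing more can be done
None
```

The job is handed in, with no verdict shown: the guide arm is shut against its stop, and the probe was held upright for about 4 s, still gripped, centred to about 0.3 mm by the wrist camera, with its ring level with the bush top to about 1 mm from the TCP height.

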